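Free a seized ground stopper from a clamped bottle

TASK

The white stopper has seized in the ground neck of the amber bottle on the clamping table. Clamp the bottle by swinging the table's cam lever all the way over, twist the stopper until it breaks free in the neck, then draw it straight up and hang it upright by its collar in the empty slot of the steel stopper rest. Leave the bottle standing clamped, and do not disturb the other stopper or the beaker.

Things in the scene. Friction and masses are not known exactly. Their poses are not given: they have to be found in the camera images.
- clamp_lever (a joint): angle of the cam lever about its vertical pivot: 0 = open, pointing to the table's -x (front, towards the robot); grows counter-clockwise seen from above; 1.57 = fully over at its stop, pointing to the table's -y (right), bottle clamped. Starts at 0 to 0.2. Past its dead centre (1.37) it stays shut by itself; before that it may spring back. About 4 N at the handle moves it.
- lever_grip (a point): point on the axis of the lever's upright round steel handle, 79 mm above the bench, 62 mm from the pivot axis; moves with the lever. The handle is 16 mm in diameter and stands free from 50 to 101 mm above the bench; pinch it from above, from any side.
- lever_pivot (a point): point on the lever's pivot axis, level with lever_grip (79 mm above the bench), fixed to the table
- clamp_table: clamping table, fixed: grey and aluminium housing 196 x 124 mm, top 34 mm above the bench. Origin on the bench under the bottle's place, x from the lever to the bottle, z up. Lever pivot at x = -80 mm. The bottle stands between four rubber-sleeved posts (tops 110 mm up); the lever drives the two sprung front ones, which clamp it with 35 N against the rear two (it shifts up to 3 mm).
- bottle: amber bottle, 72 mm in diameter, 125 mm tall to the rim (43 mm in diameter), loose, about 0.5 kg; origin at the centre of its underside, z up. Unclamped, it turns and lifts together with the stopper.
- stopper_center (a point): centre (half-way up) of the white stopper seized in the bottle, z up its axis; 90 mm long, 0.11 kg. From the foot: taper 40 mm long (27 mm diameter, growing to 31), round collar 42 mm in diameter from 44 to 51 mm, then the flat finger grip to 90 mm. In the bottle the foot is 37 mm below the rim and this point 167 mm above the bench.
- stopper_grip (a point): middle of the stopper's flat upright finger grip, 25 mm above stopper_center on its axis. The grip is 44 mm wide (x), 14 mm thick (y; pinch it across this), 39 mm tall. It cannot be pulled until turned over 0.45 rad about its axis in the bottle, either way, against 0.3 N m; from there to 2.6 rad it is free and lifts straight out with little force. The foot clears the rim after 37 mm.
- free_slot (a point): empty slot of the steel stopper rest: middle of the slot's width, on the top plate's upper face, 76 mm above the bench, where a hanging stopper's axis should be. y points out of the open end, z up. Slot 34 mm wide (x), mouth 34 mm out along +y, closed end 17 mm behind; plate 4 mm thick. The collar rests on the plate: stopper_center is then 1 mm above this point. Taken slot: 90 mm along -x.
- hex_stopper_center (a point): centre of the other white stopper (six-sided head 30 mm across, 75 mm long, loose), hanging in the taken slot; leave it alone
- beaker_center (a point): centre of a clear beaker, 73 mm in diameter, 94 mm tall, standing loose on the bench; leave it alone
Things that resemble listed ones, but are neither listed nor needed, are in the scene too. What is shaped like the part that bears stopper_center but purple is not meant.

How it is judged:
By the outcome, as a careful person would: the job done as asked, in the order asked, and still so for the second after the job is handed in, with the robot touching nothing.
It also fails if it takes over 58 s, if anything falls off the work surface, if the arm or the gripper's body presses on something with over 40 N, if the wrist force passes 120 N, or if a joint passes its speed limit or range.

ROBOT

A 6-joint arm with a two-finger parallel gripper is mounted at the origin on the work surface; the furniture and walls round the work are solid. World frame = base frame: x ahead of the robot, y to its left, z up, the work surface at z = 0. Lengths are in mm, angles in rad, forces in N, time in s.
With the tool pointing down it reaches from about 350 to 975 mm from the base axis. Payload 7.1 kg.
Tool frame: the origin (TCP) lies midway between the tips of the shut fingers; the grasp point (between the pads) lies pinch_z behind it (pinch_z is the distance from the TCP to the grasp point, in mm); z points along the fingers, y is the line along which they close (so a half turn about z gives the same grasp; the last joint's range is limited). The gripper opens to 88 mm and grips with 3 to 60 N. Pads are 20 mm wide; open, the fingers measure 115 mm over their backs; the gripper's body (75 mm by 178 mm) begins 61 mm behind the grasp point.
Start: joints at [-1.25, 0.423, 1.63, -0, 1.089, -0.019], TCP at [208.329, -589.24, 222.675] pointing down, gripper open.
Joint ranges: [-3, 3], [-0.9, 2.11], [0.09, 2.58], [-1.31, 4.45], [0.11, 2.69], [-2.54, 2.54]. Speed limits (rad/s): [2.39, 2.39, 3.01, 3.14, 3.14, 3.14].

INTERFACE

Orientations are given as a rotation vector (axis times angle).
In Python, from workcell import get_obs, get_image, close_job, pinch_z gives the robot as it stands.
- The arm moves only by the tool jog_arm, never from a script. Its argument "commands" is a list of rows, each a list of 3 entries, a list of its own where there are three numbers: the gripper command: -1 is shut, 1 is fully open, values between are in proportion, then the shift along the tool's x, y, z as a fraction of full scale, then the turn, a rotation vector about the tool's x, y, z as a fraction of full scale. In form: [[gripper, [tx, ty, tz], [rx, ry, rz]], ...]. A call has 1 to 10 rows; each row shifts and turns the commanded pose from where the row before left it, along the tool's axes as they then stand; what a row does not reach is not made up. Full scale, the value 1, is 0.1 m for a shift and 45 degrees for a turn. A row lasts 1/10 s, in which the tool goes at most 50 mm and 8.59 degrees, less where a joint would pass 70% of its speed; a pose out of reach is approached as far as the arm can. A call with a number of a shift or a turn outside -1 to 1 is refused whole. A call with a gripper value outside its range is refused whole. The fingers move at their own pace and stop on an object; the grip force is fixed at half the most. Time passes only in rows, so rows that do not move let the fingers close. It gives the time, the measured TCP pose, the force, the opening and the grip force at its end, in the units of the state.
- get_obs(): the state, without advancing time (a new reading comes with each control period).
- get_image(name): name is "side" or "top"; returns a dict with "image" (480x640x3 uint8, blue, green, red), "z_map" (480x640 float32, mm along the optical axis (not along the pixel's ray), 0 where there is no reading), "intrinsics" (3x3 intrinsics, pixels), "eye" and "orientation" of the camera in the world. Camera axes: x right, y down, z forward; pixel columns grow to the right and rows downward; lengths in mm; the calibration is good to about 2 mm. A picture is of the moment at which its call begins.
- close_job(): hands the job in; it is judged then, once.
The state is a dict: "t": time; "qpos": joint angles; "qvel": joint speeds; "joint_torque": joint torques, N m; "ee_pos": TCP position; "orientation": TCP orientation; "ft_force": force on the tool from outside, world axes, zero at the start; "moment": the same for the moment, N m; "width": finger opening in mm; "grasp_force": force on a finger pad.
Only numpy, scipy, OpenCV 4.12 (cv2) and the standard library are available. Lean on these libraries where they do the work, as an engineer would, in place of code of your own. Each camera call takes 0.05 s, during which the arm holds its last target. There are 200 camera calls.

## Working session

There is one attempt and no reset: what is moved stays moved. The work goes in short steps, Python scripts to look and compute and a tool call to move; the robot and the scene stay as the last step left them, time stands still between calls to the robot, and variables do not carry over. Pictures are saved under pics/ and viewed, at most 10 in all, crops included, and the job is handed in when it is done.

Besides the shell and the picture viewer there is one more tool, called as name([rows], argument=value, ...), one row to a line, values as JSON. jog_arm: Moves the arm, as the interface text tells. Its arguments: {"type":"object","properties":{"commands":{"type":"array","items":{"type":"array"}}},"required":["commands"]}

```bash
mkdir -p pics
cat > h.py <<'E'
import numpy as np, cv2
from scipy.spatial.transform import Rotation as R
from workcell import get_obs, get_image, close_job, pinch_z
def snap(n,f=None):
    d=get_image(n); np.save(f'pics/{n}.npy',d,allow_pickle=True)
    if f: cv2.imwrite(f'pics/{f}.png',d['image'])
    return d
def load(n): return np.load(f'pics/{n}.npy',allow_pickle=True).item()
def rot(d):
    o=np.array(d['orientation'],float); return o if o.shape==(3,3) else R.from_rotvec(o).as_matrix()
def ray(d,u,v):
    K=np.array(d['intrinsics']); r=rot(d)@np.array([(u-K[0,2])/K[0,0],(v-K[1,2])/K[1,1],1]); return np.array(d['eye']),r
def atz(d,u,v,z):
    e,r=ray(d,u,v); return e+r*(z-e[2])/r[2]
def dep(d,u,v):
    e,r=ray(d,u,v); return e+r*d['z_map'][int(v),int(u)]
E
python3 - <<'E'
from h import *
for n in('side','top'):
    d=snap(n,n+'1'); print(n,d['intrinsics'],d['eye'],d['orientation'])
print(pinch_z if not callable(pinch_z) else pinch_z(),get_obs())
E
```

```text
side [[453.29549085   0.         321.21041762]
 [  0.         453.29549085 242.97148878]
 [  0.           0.           1.        ]] [558.13703347 629.19158997 631.52648757] [ 0.02123908  2.79895243 -1.39144796]
top [[615.55564439   0.         312.98000013]
 [  0.         615.55564439 239.33146004]
 [  0.           0.           1.        ]] [ 441.37862643  -58.59612881 1075.25197373] [-2.14659643  2.15416033 -0.14950924]
18.700000000000003 {'t': 0.1, 'qpos': array([-1.24998637e+00,  4.23760268e-01,  1.63059981e+00, -3.29586185e-06,
        1.08859454e+00, -1.89879686e-02]), 'qvel': array([ 1.23438178e-03,  9.13847088e-05, -6.25796180e-04,  6.86523140e-04,
        1.62641761e-03,  1.57424115e-03]), 'joint_torque': array([ 1.10083060e-03, -5.45608985e+01, -2.74325734e+01,  6.45272154e-02,
        1.87844055e-02, -3.03282638e-05]), 'ee_pos': array([ 208.18434672, -588.7820242 ,  221.98742966]), 'orientation': array([-3.09503246e+00, -5.30963947e-01,  3.26022991e-04]), 'ft_force': array([-0.56920659,  0.51571693,  0.00927002]), 'moment': array([ 0.0466233 ,  0.01451655, -0.03167385]), 'grasp_force': 0.0, 'width': 87.97404109348432}
```

View pics/top1.png

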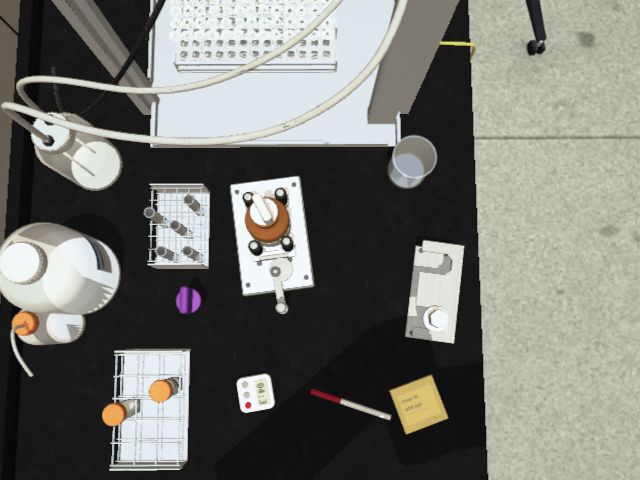

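View pics/side1.png

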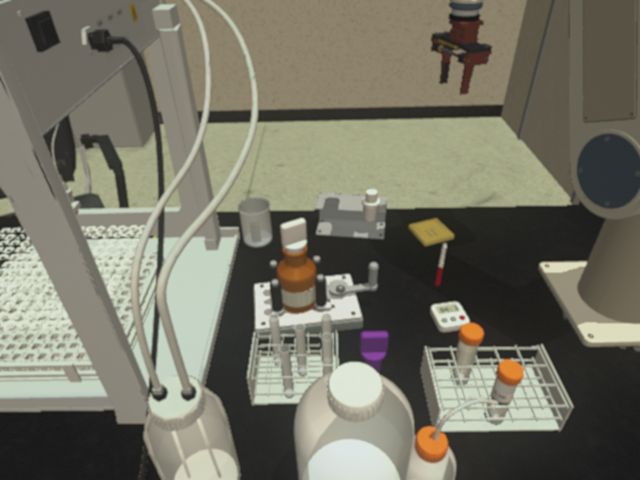

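The top view shows the clamp table near (272,235), with the amber bottle and white stopper at (264,208) and the lever handle at (281,308). The rest is at (435,290): hex stopper at (436,318), empty slot near (433,262). The beaker is at (412,162).
Candidates for the stopper are white at (264,208), purple at (188,299, excluded by the description) and the hex head at (436,318, leave alone). I choose the white one at (264,208) and will check it in a close crop.

Run:
```python
from h import *
d=load('top'); im=d['image']
a=cv2.resize(im[170:320,225:325],(400,600),interpolation=cv2.INTER_CUBIC)
b=cv2.resize(im[230:350,395:475],(400,600),interpolation=cv2.INTER_CUBIC)
cv2.imwrite('pics/crop1.png',np.hstack([a,b]))
```

```text
(no output)
```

View pics/crop1.png

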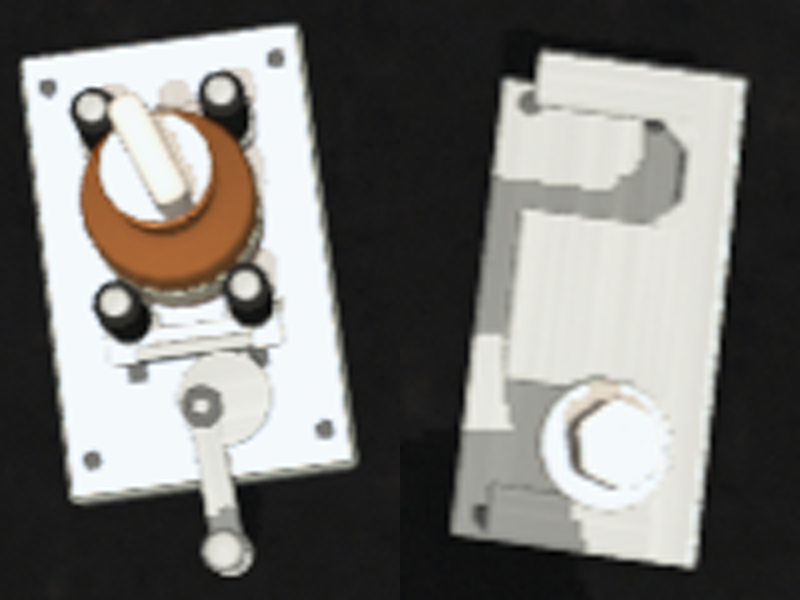

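The crop confirms the upright white finger grip on the amber bottle, with its top centre near crop (147,150). The lever handle is at (227,550) and the pivot at (203,405). On the right, the empty slot opens to image left (edges at crop y≈110 and 217, closed end x≈685), and the hex stopper is in the other slot.

Run:
```python
from h import *
np.set_printoptions(precision=1,suppress=True)
d=load('top')
L=lambda x,y,z:atz(d,225+(x+.5)/4-.5,170+(y+.5)/4-.5,z)[:2]
Q=lambda x,y,z:atz(d,395+(x+.5)/5-.5,230+(y+.5)/5-.5,z)[:2]
c=[L(22,60,34),L(298,25,34),L(355,462,34),L(73,500,34)]
print('table',c,np.mean(c,0)); ax=(c[0]+c[1]-c[2]-c[3]); yaw=np.degrees(np.arctan2(ax[1],ax[0]));print('yaw',yaw,np.linalg.norm(ax)/2)
print('handle',L(224,550,101),'pivot',L(203,405,62),'collar',L(157,167,139),'griptop',L(147,150,212))
print('posts',[L(*p,110) for p in((92,106),(222,92),(118,303),(247,280))])
print('slot',[Q(*p,76) for p in((537,103),(650,120),(520,210),(655,224),(685,170))],'hex collar',Q(606,443,83))
# clouds
def cloud(d):
    v,u=np.mgrid[0:480,0:640];K=np.array(d['intrinsics']);z=d['z_map']
    p=np.stack([(u-K[0,2])/K[0,0]*z,(v-K[1,2])/K[1,1]*z,z],-1)@rot(d).T+np.array(d['eye']);p[z<=0]=np.nan;return p
for n in('top','side'):
    P=cloud(load(n)).reshape(-1,3)
    O=L(157,167,139)
    def s(ctr,r,z0,z1,nm):
        m=(np.hypot(*(P[:,:2]-ctr).T)<r)&(P[:,2]>z0)&(P[:,2]<z1);q=P[m]
        if len(q)>4: print(n,nm,len(q),'min',q.min(0),'max',q.max(0),'mean',q.mean(0),cv2.minAreaRect(q[:,:2].astype(np.float32)))
    s(O,45,190,230,'grip');s(L(224,550,101),20,60,120,'handle')
    s(L(203,405,62),10,55,90,'pivot')
    if n=='top': s(L(224,550,101),14,97,106,'handletop'); s(O,45,206,220,'griptop'); s(Q(606,443,83),30,90,130,'hexhead'); s(Q(600,300,76),90,72,80,'plate')
    s(np.array([430,-220])+0,0,0,0,'')
    s(atz(d,412,162,60)[:2],60,20,110,'beaker')
```

```text
table [array([681.9,  83.1]), array([697. , -36.2]), array([507.7, -60.2]), array([492.1,  58.8])] [594.7  11.4]
yaw 7.26835622859899 191.013305939179
handle [469.1  -8.4] pivot [529.7   2.4] collar [615.2  16. ] griptop [607.8  13.8]
posts [array([645.4,  44.5]), array([651. ,  -7.4]), array([566. ,  33.3]), array([575. , -17.6])]
slot [array([ 561. , -368.8]), array([ 555.3, -405.5]), array([ 526. , -361.7]), array([ 521.3, -405.4]), array([ 538.9, -416.1])] hex collar [ 450.6 -383.7]
top grip 300 min [588.3   0.7 191. ] max [629.9  28.  216.3] mean [607.4  14.  209.7] ((609.3107299804688, 15.019115447998047), (44.489967346191406, 13.9036283493042), 28.22873306274414)
top handle 98 min [461.5 -15.2  65.7] max [477.3   0.8 103.9] mean [469.   -7.4  98.6] ((469.3752746582031, -7.2325639724731445), (15.831727981567383, 15.958711624145508), 0.3915393054485321)
top pivot 32 min [523.2  -3.2  55.1] max [536.7  10.2  59.7] mean [529.9   4.6  56.3] ((529.9406127929688, 3.4691460132598877), (13.515937805175781, 13.299399375915527), 0.4278639554977417)
top handletop 75 min [461.5 -15.2  97.3
[... 611 characters left out ...]
n [609.8  19.9 203.6] ((609.8914184570312, 16.618764877319336), (43.34929656982422, 15.552635192871094), 28.928586959838867)
side handle 177 min [461.4 -13.   60.2] max [478.4   2.  101.7] mean [470.7  -2.6  84.5] ((470.42962646484375, -4.7271833419799805), (14.418624877929688, 16.776657104492188), 70.2165298461914)
side pivot 12 min [527.8  -0.4  55.1] max [539.    8.4  58.1] mean [533.4   5.1  56.4] ((534.0822143554688, 5.822939872741699), (8.04638957977295, 9.682807922363281), 48.60030746459961)
side beaker 1324 min [ 678.8 -263.7   20. ] max [ 769.5 -182.8   96.8] mean [ 716.3 -216.7   62.9] ((719.8486328125, -217.34634399414062), (93.57764434814453, 73.6002426147461), 57.48558044433594)
```

```bash
cat >> h.py <<'E'
def go(p,yaw=None):
    """print tool-frame shift (units of 0.1 m) to world point p, and turn about tool z (units 45deg)"""
    o=get_obs(); Rm=R.from_rotvec(o['orientation']).as_matrix()
    s=Rm.T@(np.array(p,float)-o['ee_pos'])/100
    y=np.degrees(np.arctan2(Rm[1,0],Rm[0,0]))
    print('t %.1f'%o['t'],'pos',o['ee_pos'].round(1),'yawx %.1f'%y,'tilt',Rm[:,2].round(3),'shift',s.round(3), 'rows>=%.1f'%(np.linalg.norm(s)*2),
      'turn %.3f'%(-((yaw-y+90)%180-90)/45) if yaw is not None else '', 'w %.1f F %.1f'%(o['width'],o['grasp_force']),o['ft_force'].round(1))
E
python3 -c "
from h import *
go([469.5,-7,222])"
```

```text
t 0.1 pos [ 208.2 -588.8  222. ] yawx 19.5 tilt [-0.     0.001 -1.   ] shift [ 4.403 -4.614  0.006] rows>=12.8  w 88.0 F 0.0 [-0.6  0.5  0. ]
```

jog_arm([
  [1,[0.3,-0.315,0],[0,0,0]],
  [1,[0.3,-0.315,0],[0,0,0]],
  [1,[0.3,-0.315,0],[0,0,0]],
  [1,[0.3,-0.315,0],[0,0,0]],
  [1,[0.3,-0.315,0],[0,0,0]],
  [1,[0.3,-0.315,0],[0,0,0]],
  [1,[0.3,-0.315,0],[0,0,0]],
  [1,[0.3,-0.315,0],[0,0,0]],
  [1,[0.3,-0.315,0],[0,0,0]],
  [1,[0.3,-0.315,0],[0,0,0]],
])

```text
t: 1.1
ee_pos: [386.4, -190.6, 222.6]
orientation: [3.096, 0.531, -0.0]
ft_force: [1.4, -0.3, 0.8]
width: 88.3
grasp_force: 0.0
```

jog_arm([
  [0.2,[0.3,-0.315,0],[0,0,0]],
  [0.2,[0.3,-0.315,0],[0,0,0]],
  [0.2,[0.3,-0.315,0],[0,0,0]],
  [0.2,[0.3,-0.315,0],[0,0,0]],
  [0.2,[0.2,-0.2,0],[0,0,0]],
  [0.2,[0,0,0],[0,0,0]],
  [0.2,[0,0,0],[0,0,0]],
])

```text
t: 1.8
ee_pos: [469.1, -7.7, 222.3]
orientation: [3.096, 0.534, -0.002]
ft_force: [-0.6, 0.8, -0.5]
width: 52.5
grasp_force: 0.0
```

```bash
python3 -c "
from h import *
go([469.5,-7,66])"
```

```text
t 1.8 pos [469.1  -7.7 222.3] yawx 19.6 tilt [-0.001 -0.    -1.   ] shift [ 0.008 -0.005  1.563] rows>=3.1  w 52.5 F 0.0 [-0.6  0.8 -0.5]
```

jog_arm([
  [0.2,[0,0,0.4],[0,0,0]],
  [0.2,[0,0,0.4],[0,0,0]],
  [0.2,[0,0,0.4],[0,0,0]],
  [0.2,[0,0,0.25],[0,0,0]],
  [0.2,[0,0,0.11],[0,0,0]],
  [-1,[0,0,0],[0,0,0]],
  [-1,[0,0,0],[0,0,0]],
  [-1,[0,0,0],[0,0,0]],
  [-1,[0,0,0],[0,0,0]],
  [-1,[0,0,0],[0,0,0]],
])

```text
t: 2.8
ee_pos: [470.0, -7.9, 67.6]
orientation: [3.096, 0.531, 0.002]
ft_force: [-2.4, 2.4, 2.5]
width: 16.2
grasp_force: 1.6
```

Run:
```python
from h import *
go([469.5,-7,66])
o=get_obs();Rm=R.from_rotvec(o['orientation']).as_matrix()
piv=np.array([530,3.4]); h=o['ee_pos'][:2]; v=h-piv; a0=np.arctan2(v[1],v[0]); print(np.hypot(*v),np.degrees(a0))
prev=v/np.hypot(*v)*61.8
for a in np.linspace(a0,np.radians(277.3+3)-2*np.pi,19)[1:]:
    c=61.8*np.array([np.cos(a),np.sin(a)]); d=c-prev; prev=c
    print((Rm.T@np.array([d[0],d[1],0])/100).round(3)[:2],end=' ')
```

```text
t 2.8 pos [470.   -7.9  67.6] yawx 19.5 tilt [ 0.001  0.    -1.   ] shift [-0.002 -0.01   0.016] rows>=0.0  w 16.2 F 1.6 [-2.4  2.4  2.5]
61.05553634815482 -169.35869650902276
[-0.006  0.053] [-0.001  0.054] [0.003 0.054] [0.008 0.053] [0.013 0.052] [0.017 0.051] [0.021 0.049] [0.026 0.047] [0.03  0.045] [0.033 0.042] [0.037 0.039] [0.04  0.036] [0.043 0.032] [0.046 0.028] [0.048 0.024] [0.05 0.02] [0.051 0.015] [0.053 0.011]
```

jog_arm([
  [-1,[0,0,0],[0,0,0]],
  [-1,[-0.006,0.053,0],[0,0,0]],
  [-1,[-0.001,0.054,0],[0,0,0]],
  [-1,[0.003,0.054,0],[0,0,0]],
  [-1,[0.008,0.053,0],[0,0,0]],
  [-1,[0.013,0.052,0],[0,0,0]],
  [-1,[0.017,0.051,0],[0,0,0]],
  [-1,[0.021,0.049,0],[0,0,0]],
  [-1,[0.026,0.047,0],[0,0,0]],
  [-1,[0.03,0.045,0],[0,0,0]],
])

```text
t: 3.8
ee_pos: [493.5, -46.0, 67.0]
orientation: [-3.094, -0.531, 0.005]
ft_force: [-6.1, 13.8, 10.2]
width: 15.7
grasp_force: 30.0
```

jog_arm([
  [-1,[0.033,0.042,0],[0,0,0]],
  [-1,[0.037,0.039,0],[0,0,0]],
  [-1,[0.04,0.036,0],[0,0,0]],
  [-1,[0.043,0.032,0],[0,0,0]],
  [-1,[0.046,0.028,0],[0,0,0]],
  [-1,[0.048,0.024,0],[0,0,0]],
  [-1,[0.05,0.02,0],[0,0,0]],
  [-1,[0.051,0.015,0],[0,0,0]],
  [-1,[0,0,0],[0,0,0]],
])

```text
t: 4.7
ee_pos: [533.5, -56.5, 66.9]
orientation: [-3.093, -0.531, 0.008]
ft_force: [-6.7, 10.0, 9.8]
width: 15.4
grasp_force: 30.0
```

Run:
```python
from h import *
go([537.9,-58.1,66])
v=get_obs()['ee_pos'][:2]-np.array([530,3.4]); print(np.hypot(*v),np.degrees(np.arctan2(v[1],v[0]))%360-187.3)
```

```text
t 4.7 pos [533.5 -56.5  66.9] yawx 19.5 tilt [-0.005  0.002 -1.   ] shift [0.036 0.03  0.009] rows>=0.1  w 15.4 F 30.0 [-6.7 10.   9.8]
59.9687645248395 86.09279842554906
```

jog_arm([
  [-1,[0.04,0.02,0],[0,0,0]],
  [-1,[0.04,0.015,0],[0,0,0]],
  [-1,[0,0,0],[0,0,0]],
])

```text
t: 5.0
ee_pos: [540.4, -56.3, 66.7]
orientation: [-3.092, -0.531, 0.013]
ft_force: [-12.7, 13.1, 16.7]
width: 15.3
grasp_force: 30.0
```

Run:
```python
from h import *
go([537.9,-58.1,66])
v=get_obs()['ee_pos'][:2]-np.array([530,3.4]); print(np.hypot(*v),np.degrees(np.arctan2(v[1],v[0]))%360-187.3)
```

```text
t 5.0 pos [540.4 -56.3  66.7] yawx 19.5 tilt [-0.009  0.003 -1.   ] shift [-0.029  0.009  0.007] rows>=0.1  w 15.3 F 30.0 [-12.7  13.1  16.7]
60.61172300587912 92.57037516696289
```

jog_arm([
  [-0.3,[0,0,0],[0,0,0]],
  [-0.3,[0,0,0],[0,0,0]],
  [-0.3,[0,0,0],[0,0,0]],
  [-0.3,[0,0,-0.2],[0,0,0]],
  [-0.3,[0,0,-0.4],[0,0,0]],
  [-0.3,[0,0,-0.4],[0,0,0]],
  [-0.3,[0,0,-0.4],[0,0,0]],
  [-0.3,[0,0,-0.4],[0,0,0]],
  [-0.3,[-0.3,0.2,-0.2],[0,0,0]],
  [-0.3,[-0.4,0.2,0],[0,0,0]],
])

```text
t: 6.0
ee_pos: [494.7, -120.7, 270.4]
orientation: [3.092, 0.534, 0.012]
ft_force: [0.2, -0.6, -0.7]
width: 30.9
grasp_force: 0.0
```

Run:
```python
from h import *
np.set_printoptions(precision=1,suppress=True)
d=snap('top');s=snap('side'); go([0,0,0])
a=cv2.resize(d['image'][170:320,225:325],(400,600),interpolation=cv2.INTER_CUBIC)
b=cv2.resize(s['image'][180:330,240:340],(400,600),interpolation=cv2.INTER_CUBIC)
cv2.imwrite('pics/crop2.png',np.hstack([a,b]))
for n,d in(('top',d),('side',s)):
    v,u=np.mgrid[0:480,0:640];K=np.array(d['intrinsics']);z=d['z_map']
    P=(np.stack([(u-K[0,2])/K[0,0]*z,(v-K[1,2])/K[1,1]*z,z],-1)@rot(d).T+np.array(d['eye'])).reshape(-1,3);P=P[z.ravel()>0]
    for nm,c,r,z0,z1 in(('grip',[609.5,15],45,195,220),('handle',[538,-58],20,70,106)):
        q=P[(np.hypot(*(P[:,:2]-c).T)<r)&(P[:,2]>z0)&(P[:,2]<z1)]
        if len(q)>4: print(n,nm,len(q),cv2.minAreaRect(q[:,:2].astype(np.float32)),q[:,2].max())
```

```text
t 6.1 pos [ 489.6 -122.3  267.5] yawx 19.3 tilt [ 0. -0. -1.] shift [-4.2 -2.8  2.7] rows>=11.4  w 30.5 F 0.0 [-0.3 -0.6  0.3]
top grip 294 ((611.0342407226562, 14.977725982666016), (44.514041900634766, 13.915102005004883), 28.082197189331055) 215.17353100994671
top handle 17 ((539.6388549804688, -50.46561050415039), (3.520528554916382, 13.115789413452148), 75.18206787109375) 102.3201203300207
side grip 304 ((612.2186889648438, 16.735721588134766), (42.71644592285156, 15.396486282348633), 26.753150939941406) 213.69171519090844
side handle 132 ((539.1864013671875, -54.87605285644531), (14.653857231140137, 15.745048522949219), 48.741065979003906) 102.15716759912868
```

View pics/crop2.png

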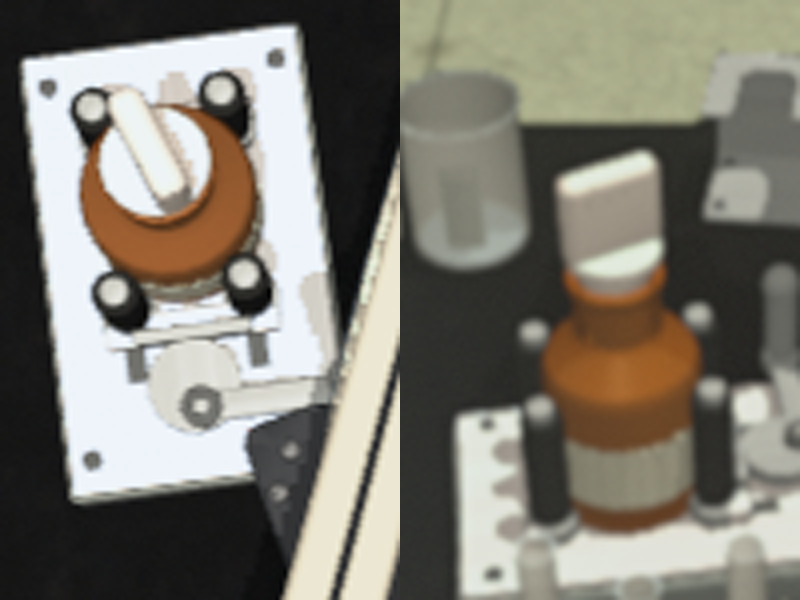

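The crop shows the lever fully over: its arm runs parallel to the table's front edge. The bottle is clamped upright between the posts, and the grip top centre is at crop (150,148).

Run:
```python
from h import *
go([611.3,15.5,270],28)
d=load('top')
v,u=np.mgrid[0:480,0:640];K=np.array(d['intrinsics']);z=np.load('pics/top.npy',allow_pickle=True).item()['z_map']
P=(np.stack([(u-K[0,2])/K[0,0]*z,(v-K[1,2])/K[1,1]*z,z],-1)@rot(d).T+np.array(d['eye'])).reshape(-1,3);P=P[z.ravel()>0]
q=P[(P[:,0]>640)&(P[:,0]<800)&(abs(P[:,1])<220)&(P[:,2]>230)]
if len(q): print(len(q),q.min(0),q.max(0)); 
for y in range(-200,220,50):
    k=q[(abs(q[:,1]-y)<25)]
    if len(k): i=k[:,0].argmin(); print(y,k[i].round(0))
```

```text
t 6.1 pos [ 489.6 -122.3  267.5] yawx 19.3 tilt [ 0.    -0.001 -1.   ] shift [ 1.604 -0.898 -0.026] rows>=3.7 turn -0.193 w 30.5 F 0.0 [-0.3 -0.6  0.3]
8781 [ 644.14725262 -202.33304044  230.00173388] [799.98091069 219.96931597 530.49220474]
-200 [ 790. -176.  374.]
-150 [ 699. -125.  498.]
-100 [665. -77. 458.]
-50 [651. -26. 427.]
0 [645.  20. 409.]
50 [644.  46. 405.]
100 [645.  80. 395.]
150 [649. 127. 388.]
200 [657. 176. 382.]
```

Run:
```python
from h import *
d=load('side');cv2.imwrite('pics/side2.png',d['image'])
o=get_obs();Rm=R.from_rotvec(o['orientation']).as_matrix();tcp=o['ee_pos'];print(o['qpos'].round(2))
Ps=[]
for n in('top','side'):
    d=load(n);v,u=np.mgrid[0:480,0:640];K=np.array(d['intrinsics']);z=d['z_map']
    P=(np.stack([(u-K[0,2])/K[0,0]*z,(v-K[1,2])/K[1,1]*z,z],-1)@rot(d).T+np.array(d['eye'])).reshape(-1,3);Ps.append(P[z.ravel()>0])
for n,P in zip(('top','side'),Ps):
    L=(P-tcp)@Rm
    print(n,'robot: height above tcp, x range, y range, world-x max')
    for h in range(0,400,25):
        k=L[(-L[:,2]>=h)&(-L[:,2]<h+25)&(np.hypot(L[:,0],L[:,1])<130)]
        if len(k)>3: print(h,len(k),k[:,:2].min(0).round(),k[:,:2].max(0).round())
    print('obstacles near stopper axis')
    for z0 in range(240,700,30):
        k=P[(P[:,2]>=z0)&(P[:,2]<z0+30)&(P[:,0]>560)&(abs(P[:,1]-15)<150)]
        if len(k): 
            r=np.hypot(*(k[:,:2]-[611.3,15.5]).T);print(z0,r.min().round(),k[r.argmin()].round())
```

```text
[-0.27  0.19  1.85 -0.    1.1   0.97]
top robot: height above tcp, x range, y range, world-x max
75 32 [-28. -59.] [-20. -43.]
100 271 [-30. -89.] [ 35. -17.]
125 529 [-30. -89.] [ 35. -39.]
150 180 [-30. -41.] [ 35. -23.]
175 11 [-28. -37.] [ 29. -28.]
200 23 [-34. -30.] [-24. -14.]
225 11 [ 46. -20.] [ 52. -16.]
275 84 [-78. -52.] [54. 12.]
300 792 [-107.  -70.] [72. 72.]
325 6952 [-106.  -70.] [71. 71.]
350 9794 [-105.  -65.] [58. 63.]
375 4533 [-125. -105.] [17. 34.]
obstacles near stopper axis
360 93.0 [648. 101. 390.]
390 34.0 [645.  19. 408.]
420 42.0 [651.   1. 420.]
450 89.0 [662. -58. 451.]
480 99.0 [707. -10. 480.]
510 131.0 [723. -52. 510.]
side robot: height above tcp, x range, y range, world-x max
0 272 [-14. -26.] [10. 24.]
25 306 [-14. -28.] [10. 25.]
50 145 [-13. -29.] [10. 30.]
75 834 [-35. -81.] [31. 82.]
100 1649 [-36. -90.] [32. 90.]
125 658 [-25. -86.] [22. 82.]
150 740 [-34. -43.] [35. 16.]
175 766 [-40. -40.] [37. 30.]
200 964 [-38. -41.] [38. 22.]
225 947 [-36. -39.] [48. -3.]
250 8 [  8. -36.] [ 24. -29.]
obstacles near stopper axis
240 377.0 [985. -32. 251.]
270 384.0 [992. -37. 272.]
300 382.0 [989. -42. 326.]
330 359.0 [970.   1. 350.]
360 93.0 [648. 101. 389.]
390 35.0 [647.  16. 408.]
420 44.0 [650.  -5. 420.]
450 90.0 [666. -56. 451.]
480 102.0 [710. -11. 481.]
510 133.0 [725. -54. 511.]
540 211.0 [823.  24. 541.]
```

View pics/side2.png

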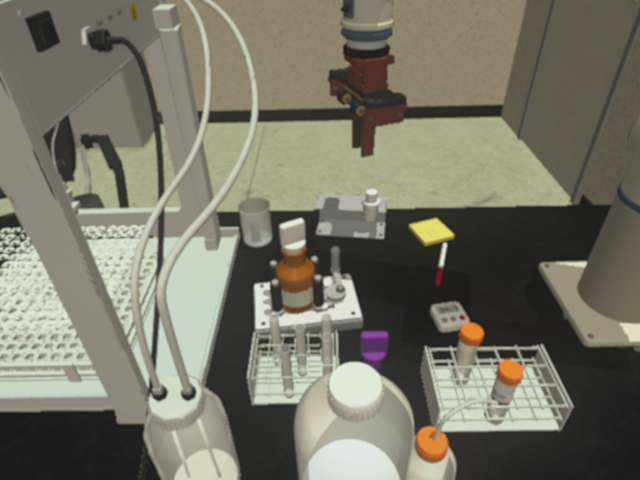

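Hose passes (647,16,408), only 34 mm from the stopper axis, so I'll lean the wrist back 15° about the pinch axis to clear it.

jog_arm([
  [0,[0,0,0],[0,0,-0.1]],
  [0,[0,0,0],[0,0,-0.093]],
  [0,[0,0,0],[0,0.11,0]],
  [0,[0,0,0],[0,0.11,0]],
  [0,[0,0,0],[0,0.113,0]],
  [0,[0,0,0],[0,0,0]],
])

```text
t: 6.7
ee_pos: [490.6, -120.1, 266.1]
orientation: [-2.962, -0.739, -0.389]
ft_force: [0.0, -0.1, -0.5]
width: 44.1
grasp_force: 0.0
```

```bash
cat >> h.py <<'E'
def gp(p,yaw=28,tilt=15):
    """shift/turn (tool frame, jog units) to bring the grasp point to p with tool x heading yaw, wrist leaned back by tilt"""
    o=get_obs(); Rm=R.from_rotvec(o['orientation'])
    y=np.radians(yaw);T=R.from_matrix(np.array([[np.cos(y),np.sin(y),0],[np.sin(y),-np.cos(y),0],[0,0,-1]]).T.T)*R.from_euler('y',tilt,degrees=True)
    g=o['ee_pos']-pinch_z*Rm.as_matrix()[:,2]
    print('t %.1f grasp pt'%o['t'],g.round(1),'shift',(Rm.inv().apply(np.array(p)-g)/100).round(3),'turn',(np.degrees((Rm.inv()*T).as_rotvec())/45).round(3),
     'w %.1f F %.1f'%(o['width'],o['grasp_force']),o['ft_force'].round(1),o['moment'].round(2),o['qpos'].round(2))
E
python3 -c "
from h import *
gp([611.3,15.5,250])"
```

```text
t 6.7 grasp pt [ 486.3 -122.4  284.2] shift [ 1.603 -0.63   0.783] turn [-0.002  0.     0.   ] w 44.1 F 0.0 [ 0.  -0.1 -0.5] [-0.04  0.13  0.01] [-0.39  0.12  1.97  0.26  0.9   0.55]
```

jog_arm([
  [0,[0.27,-0.105,0.13],[0,0,0]],
  [0,[0.27,-0.105,0.13],[0,0,0]],
  [0,[0.27,-0.105,0.13],[0,0,0]],
  [0,[0.27,-0.105,0.13],[0,0,0]],
  [0,[0.27,-0.105,0.13],[0,0,0]],
  [0,[0.253,-0.105,0.133],[0,0,0]],
  [0,[0,0,0],[0,0,0]],
  [0,[0,0,0],[0,0,0]],
])

```text
t: 7.5
ee_pos: [616.8, 19.2, 231.9]
orientation: [-2.962, -0.745, -0.386]
ft_force: [0.6, -0.9, -0.3]
width: 43.8
grasp_force: 0.0
```

```bash
python3 -c "
from h import *
gp([611.3,15.5,198])"
```

```text
t 7.5 grasp pt [612.5  16.9 250. ] shift [-0.15   0.007  0.498] turn [-0.002  0.003  0.005] w 43.8 F 0.0 [ 0.6 -0.9 -0.3] [-0.16  0.12  0.01] [-0.06  0.31  1.8   0.19  0.81  0.91]
```

jog_arm([
  [0,[-0.05,0.002,0.17],[0,0,0]],
  [0,[-0.05,0.002,0.17],[0,0,0]],
  [0,[-0.05,0.003,0.158],[0,0,0]],
  [0,[0,0,0],[0,0,0]],
  [-1,[0,0,0],[0,0,0]],
  [-1,[0,0,0],[0,0,0]],
  [-1,[0,0,0],[0,0,0]],
  [-1,[0,0,0],[0,0,0]],
])

```text
t: 8.3
ee_pos: [615.9, 16.9, 181.4]
orientation: [-2.962, -0.743, -0.391]
ft_force: [-0.8, -0.0, 0.1]
width: 15.4
grasp_force: 0.0
```

```bash
python3 -c "
from h import *
gp([611.3,15.5,198])"
```

```text
t 8.3 grasp pt [611.7  14.6 199.4] shift [-0.003 -0.009  0.014] turn [ 0.    -0.001  0.003] w 15.4 F 0.0 [-0.8 -0.   0.1] [-0.11  0.04 -0.  ] [-0.06  0.38  1.85  0.21  0.7   0.87]
```

jog_arm([
  [-1,[0,0,0],[0,0,0]],
  [-1,[0,0,0],[0,0,0]],
  [-1,[0,0.0038,0],[-0.026,0,0.097]],
  [-1,[0,0.0038,0],[-0.026,0,0.097]],
  [-1,[0,0.0038,0],[-0.026,0,0.097]],
  [-1,[0,0.0038,0],[-0.026,0,0.097]],
  [-1,[0,0.0038,0],[-0.026,0,0.097]],
])

```text
t: 9.0
ee_pos: [616.3, 15.8, 181.3]
orientation: [-3.099, -0.146, -0.409]
ft_force: [-2.4, 4.7, 6.0]
width: 14.0
grasp_force: 30.0
```

```bash
python3 -c "
from h import *
gp([611.3,15.5,198],-17)"
```

```text
t 9.0 grasp pt [611.5  15.4 199.3] shift [-0.005 -0.001  0.012] turn [-0.13  -0.001  0.481] w 14.0 F 30.0 [-2.4  4.7  6. ] [0.73 0.45 0.5 ] [-0.01  0.36  1.87  0.04  0.65  1.44]
```

jog_arm([
  [-1,[0,0.0038,0],[-0.026,0,0.097]],
  [-1,[0,0.0038,0],[-0.026,0,0.097]],
  [-1,[0,0.0038,0],[-0.026,0,0.097]],
  [-1,[0,0.0038,0],[-0.026,0,0.097]],
  [-1,[0,0.0038,0],[-0.026,0,0.097]],
  [-1,[0,0,0],[0,0,0]],
  [-1,[0,0,0],[0,0,0]],
])

```text
t: 9.7
ee_pos: [616.3, 14.4, 181.3]
orientation: [3.044, -0.455, 0.402]
ft_force: [-3.1, 4.3, 7.0]
width: 13.9
grasp_force: 30.0
```

Run:
```python
from h import *
gp([611.3,15.5,218],-17)
d=snap('side'); s=cv2.resize(d['image'][130:330,220:360],(420,600),interpolation=cv2.INTER_CUBIC)
d=snap('top'); a=cv2.resize(d['image'][170:320,225:325],(380,600),interpolation=cv2.INTER_CUBIC)
cv2.imwrite('pics/crop3.png',np.hstack([s,a]))
```

```text
t 9.7 grasp pt [611.6  15.8 199.4] shift [ 0.046  0.004 -0.181] turn [-0.001 -0.    -0.001] w 13.9 F 30.0 [-3.1  4.3  7. ] [0.95 0.53 0.19] [ 0.05  0.37  1.86 -0.14  0.67  2.01]
```

View pics/crop3.png

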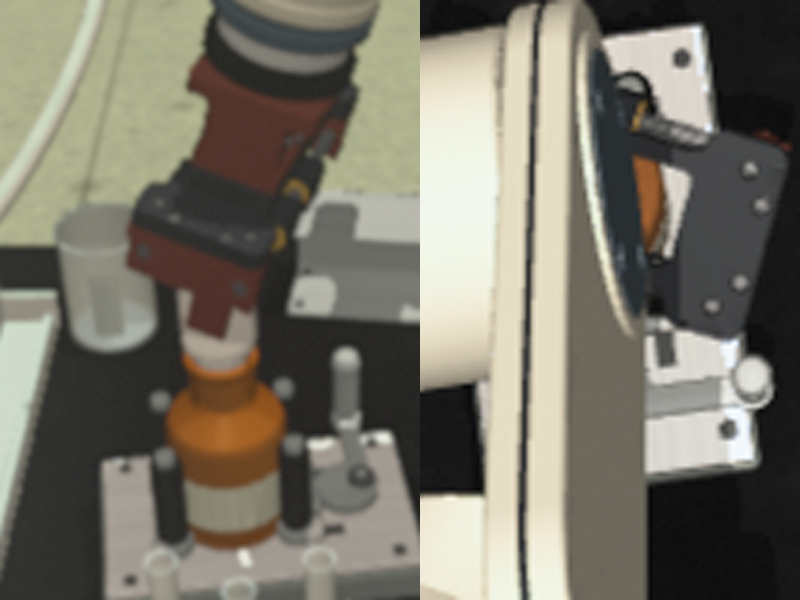

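The side view shows the tilted gripper on the grip, clear of the hose. The bottle is upright and its label hasn't turned, and the lever is still over. The twist moment fell from 0.5 to 0.19 N m, so the stopper broke free. Next I draw it up.

jog_arm([
  [-1,[0.013,0,-0.048],[0,0,0]],
  [-1,[0.026,0,-0.097],[0,0,0]],
  [-1,[0.026,0,-0.097],[0,0,0]],
  [-1,[0,0,0],[0,0,0]],
])

```text
t: 10.2
ee_pos: [617.0, 13.2, 207.5]
orientation: [3.042, -0.456, 0.404]
ft_force: [-0.5, 1.0, -0.4]
width: 14.0
grasp_force: 30.0
```

```bash
python3 -c "
from h import *
gp([611.3,15.5,260],-17)"
```

```text
t 10.2 grasp pt [612.3  14.6 225.5] shift [ 0.078 -0.006 -0.336] turn [-0.    -0.003 -0.001] w 14.0 F 30.0 [-0.5  1.  -0.4] [0.12 0.12 0.03] [ 0.05  0.33  1.84 -0.13  0.72  2.  ]
```

jog_arm([
  [-1,[0.04,0,-0.17],[0,0,0]],
  [-1,[0.04,0,-0.17],[0,0,0]],
  [-1,[0,0,0],[0,0,0]],
])

```text
t: 10.5
ee_pos: [616.4, 13.5, 242.9]
orientation: [3.042, -0.456, 0.407]
ft_force: [0.5, 0.2, -0.8]
width: 13.7
grasp_force: 30.0
```

Run:
```python
from h import *
gp([540.3,-398.5,230],-17)
d=load('side') 
for p in ([561,-368.8,76],[555.3,-405.5,76],[526,-361.7,76],[521.3,-405.4,76],[538.9,-416,76],[540.3,-398.5,76]):
    c=rot(d).T@(np.array(p)-d['eye']);print((np.array(d['intrinsics'])@c/c[2])[:2].round(1))
s=cv2.imread('pics/side1.png')[185:245,305:395]
cv2.imwrite('pics/crop4.png',cv2.resize(s,(720,480),interpolation=cv2.INTER_CUBIC))
```

```text
t 10.5 grasp pt [611.7  14.9 260.9] shift [0.431 4.162 0.433] turn [-0.001 -0.005 -0.001] w 13.7 F 30.0 [ 0.5  0.2 -0.8] [0.17 0.17 0.01] [ 0.05  0.29  1.81 -0.12  0.8   1.99]
[322.5 179. ]
[324.6 171.9]
[336.6 180.1]
[337.9 171.7]
[330.9 169.8]
[330.5 173.1]
```

View pics/crop4.png

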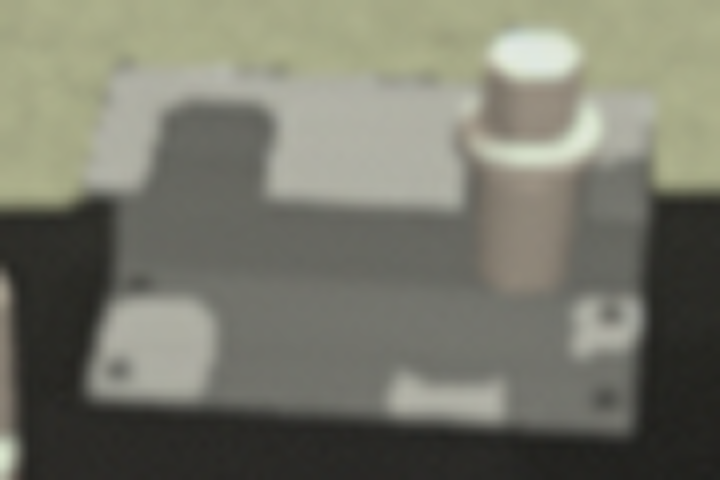

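My right-crop pixels missed the 400-pixel composite offset. The side crop gives the slot mouth at crop (150,192) and (265,200), and the closed end at y≈103. I'll recompute.

Run:
```python
from h import *
np.set_printoptions(precision=1,suppress=True)
d=load('top');s=load('side')
Q=lambda x,y,z:atz(d,395+(x-400+.5)/5-.5,230+(y+.5)/5-.5,z)[:2]
S=lambda x,y,z:atz(s,305+(x+.5)/8-.5,185+(y+.5)/8-.5,z)[:2]
def fit(nm,a,b,c,e,end):
    y=(a-b)/np.linalg.norm(a-b)+(c-e)/np.linalg.norm(c-e);y/=np.linalg.norm(y);x=np.array([y[1],-y[0]])
    ang=np.degrees(np.arctan2(x[1],x[0]));w=((a-c)@x);mx=((a+b)/2@x+(c+e)/2@x)/2
    print(nm,'yaw',ang,'width',w,'depth',(a+c)/2@y-end@y,'free from mouth',mx*x+((a+c)/2@y-34)*y,'from end',mx*x+(end@y+17)*y)
fit('top',Q(537,103,76),Q(640,118,76),Q(520,210,76),Q(645,224,76),Q(685,170,76))
fit('side',S(150,192,76),S(163,125,76),S(265,200,76),S(275,125,76),S(222,101,76))
print('hex collar',Q(606,443,83),S(532,130,83),'hex head top z?',Q(620,443,106))
```

```text
top yaw -7.59704938322225 width 35.60177787737523 depth 51.06921887425051 free from mouth [ 539.5 -268.4] from end [ 539.5 -268.5]
side yaw -6.326077546633925 width 32.63827675117785 depth 51.178470255041475 free from mouth [ 540.3 -264.2] from end [ 540.3 -264.3]
hex collar [ 451.1 -255.7] [ 451.2 -250.7] hex head top z? [ 450.8 -255.5]
```

```bash
python3 -c "
from h import *
gp([540,-265.5,220],-17)"
```

```text
t 10.5 grasp pt [611.7  14.9 260.9] shift [0.025 2.892 0.428] turn [-0.001 -0.005 -0.001] w 13.7 F 30.0 [ 0.5  0.2 -0.8] [0.17 0.17 0.01] [ 0.05  0.29  1.81 -0.12  0.8   1.99]
```

jog_arm([
  [-1,[0.003,0.2,0.03],[0,0,0]],
  [-1,[0.003,0.3,0.045],[0,0,0]],
  [-1,[0.003,0.34,0.05],[0,0,0]],
  [-1,[0.003,0.34,0.05],[0,0,0]],
  [-1,[0.003,0.34,0.05],[0,0,0]],
  [-1,[0.003,0.34,0.05],[0,0,0]],
  [-1,[0.003,0.34,0.05],[0,0,0]],
  [-1,[0.003,0.34,0.05],[0,0,0]],
  [-1,[0.002,0.25,0.04],[0,0,0]],
  [-1,[0,0.102,0.01],[0,0,0]],
])

```text
t: 11.5
ee_pos: [541.9, -268.6, 198.8]
orientation: [3.043, -0.46, 0.397]
ft_force: [-0.1, 0.9, -0.7]
width: 13.4
grasp_force: 30.0
```

jog_arm([
  [-1,[0,0,0],[0,0,0]],
  [-1,[0,0,0],[0,0,0]],
])

```text
t: 11.7
ee_pos: [543.1, -266.2, 199.8]
orientation: [3.043, -0.456, 0.399]
ft_force: [0.3, 0.3, -1.1]
width: 13.9
grasp_force: 30.0
```

Run:
```python
from h import *
gp([540,-265.5,175],-17)
d=snap('side'); s=cv2.resize(d['image'][90:240,250:450],(800,600),interpolation=cv2.INTER_CUBIC)
cv2.imwrite('pics/crop5.png',s); snap('top')
```

```text
t 11.7 grasp pt [ 538.5 -264.8  217.9] shift [-0.095  0.003  0.419] turn [ 0.     0.001 -0.001] w 13.9 F 30.0 [ 0.3  0.3 -1.1] [0.13 0.2  0.04] [-0.5   0.32  1.87  0.08  0.69  1.31]
```

View pics/crop5.png

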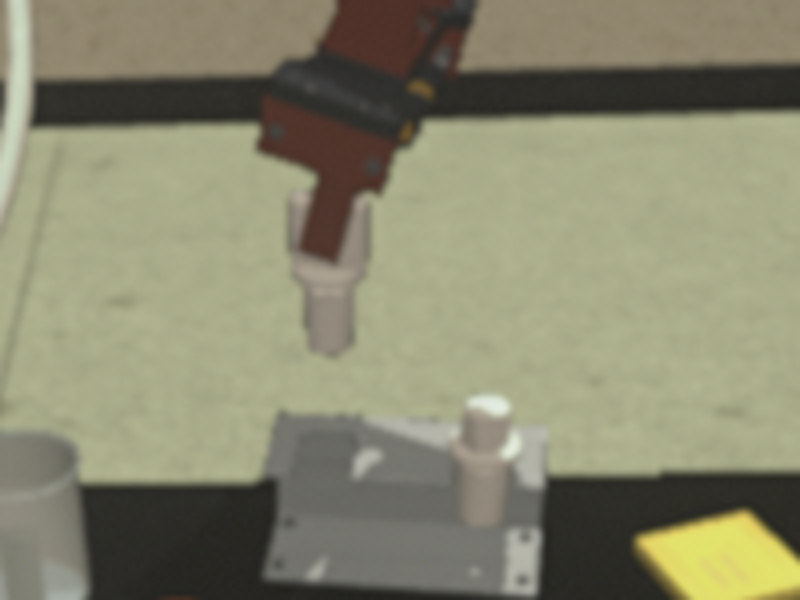

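The crop shows the stopper hanging upright in the gripper, foot at crop (329,346), above and in line with the slot. The hex stopper at (486,450) is untouched. I'll check the foot offset numerically.

Run:
```python
from h import *
s=load('side')
for x,y,z in((329,346,140.5),(328,268,191.5)): print(atz(s,250+x/4-.4,90+y/4-.4,z).round(1))
c=lambda p:(lambda q:(np.array(s['intrinsics'])@q/q[2])[:2])(rot(s).T@(np.array(p)-s['eye']))
print('expect foot px',((c([538.5,-264.8,140.5])-[250,90])*4).round(1),'collar',((c([538.5,-264.8,191.5])-[250,90])*4).round(1))
gp([540,-265.5,140],-17)
```

```text
[ 539.7 -265.3  140.5]
[ 540.1 -258.4  191.5]
expect foot px [329.7 344.8] collar [329.2 261. ]
t 11.8 grasp pt [ 538.9 -264.3  218.3] shift [-0.189  0.008  0.76 ] turn [-0.     0.     0.001] w 13.6 F 30.0 [ 1.2  0.2 -1.1] [0.08 0.14 0.07] [-0.5   0.32  1.87  0.08  0.69  1.31]
```

jog_arm([
  [-1,[-0.05,0.002,0.2],[0,0,0]],
  [-1,[-0.05,0.002,0.2],[0,0,0]],
  [-1,[-0.04,0.002,0.15],[0,0,0]],
  [-1,[-0.03,0.002,0.12],[0,0,0]],
  [-1,[-0.019,0,0.09],[0,0,0]],
  [-1,[0,0,0],[0,0,0]],
])

```text
t: 12.4
ee_pos: [544.0, -267.2, 120.8]
orientation: [3.044, -0.455, 0.398]
ft_force: [0.5, 0.1, -0.1]
width: 13.9
grasp_force: 30.0
```

```bash
python3 -c "
from h import *
gp([540,-265.5,112],-17)"
```

```text
t 12.4 grasp pt [ 539.4 -265.8  138.9] shift [-0.065 -0.005  0.261] turn [-0.     0.002 -0.   ] w 13.9 F 30.0 [ 0.5  0.1 -0.1] [0.1  0.17 0.01] [-0.5   0.45  1.92  0.11  0.52  1.28]
```

jog_arm([
  [-1,[-0.025,-0.002,0.1],[0,0,0]],
  [-1,[-0.025,-0.002,0.1],[0,0,0]],
  [-1,[-0.015,0,0.06],[0,0,0]],
  [-1,[0,0,0],[0,0,0]],
])

```text
t: 12.8
ee_pos: [544.2, -267.4, 93.9]
orientation: [3.044, -0.456, 0.398]
ft_force: [0.6, 0.9, -0.3]
width: 13.9
grasp_force: 30.0
```

```bash
python3 -c "
from h import *
gp([540,-265.5,109.4],-17)"
```

```text
t 12.8 grasp pt [ 539.6 -266.   111.9] shift [-0.004 -0.006  0.025] turn [ 0.     0.003 -0.001] w 13.9 F 30.0 [ 0.6  0.9 -0.3] [0.1  0.17 0.01] [-0.5   0.49  1.93  0.12  0.47  1.27]
```

jog_arm([
  [-1,[-0.004,0,0.015],[0,0,0]],
  [-1,[-0.003,0,0.01],[0,0,0]],
  [-1,[0,0,0],[0,0,0]],
])

```text
t: 13.1
ee_pos: [544.9, -267.8, 92.6]
orientation: [3.043, -0.456, 0.401]
ft_force: [0.2, 0.7, -1.1]
width: 13.8
grasp_force: 30.0
```

jog_arm([
  [-1,[-0.003,0,0.01],[0,0,0]],
  [-1,[0,0,0],[0,0,0]],
])

```text
t: 13.3
ee_pos: [544.8, -267.8, 91.5]
orientation: [3.043, -0.456, 0.401]
ft_force: [0.2, -0.2, -0.4]
width: 13.7
grasp_force: 30.0
```

jog_arm([
  [-1,[-0.003,0,0.01],[0,0,0]],
  [-1,[0,0,0],[0,0,0]],
])

```text
t: 13.5
ee_pos: [544.9, -267.8, 91.2]
orientation: [3.043, -0.456, 0.401]
ft_force: [-4.1, 2.4, 6.9]
width: 14.3
grasp_force: 30.0
```

jog_arm([
  [-1,[-0.003,0,0.01],[0,0,0]],
  [-1,[0,0,0],[0,0,0]],
])

```text
t: 13.7
ee_pos: [545.0, -267.8, 91.2]
orientation: [3.042, -0.455, 0.402]
ft_force: [-7.1, 4.0, 18.4]
width: 14.0
grasp_force: 30.0
```

Contact came at the expected height, so the collar is on the plate. I'll ease off, release and withdraw.

jog_arm([
  [-1,[0.004,0,-0.016],[0,0,0]],
  [-1,[0,0,0],[0,0,0]],
  [0,[0,0,0],[0,0,0]],
  [0,[0,0,0],[0,0,0]],
  [0,[0,0,0],[0,0,0]],
  [0,[0.026,0,-0.097],[0,0,0]],
  [0,[0.05,0,-0.2],[0,0,0]],
  [0,[0.1,0,-0.4],[0,0,0]],
  [0,[0.1,0,-0.4],[0,0,0]],
  [0,[0.1,0,-0.4],[0,0,0]],
])

```text
t: 14.7
ee_pos: [542.1, -266.9, 247.5]
orientation: [3.043, -0.456, 0.4]
ft_force: [0.9, -0.7, -0.2]
width: 43.9
grasp_force: 0.0
```

jog_arm([
  [0,[-0.3,0.2,-0.1],[0,0,0]],
  [0,[-0.3,0.3,0],[0,0,0]],
  [0,[-0.3,0.3,0],[0,0,0]],
  [0,[-0.3,0.3,0],[0,0,0]],
  [0,[-0.2,0.3,0],[0,0,0]],
  [0,[0,0,0],[0,0,0]],
  [0,[0,0,0],[0,0,0]],
  [0,[0,0,0],[0,0,0]],
])

```text
t: 15.5
ee_pos: [370.3, -360.3, 219.3]
orientation: [3.042, -0.455, 0.401]
ft_force: [0.2, 0.0, 0.6]
width: 43.7
grasp_force: 0.0
```

Run:
```python
from h import *
d=snap('top');s=snap('side');print(get_obs()['t'],get_obs()['ee_pos'])
a=cv2.resize(s['image'][170:340,230:400],(500,500),interpolation=cv2.INTER_CUBIC)
b=cv2.resize(d['image'][150:350,220:480],(500,385)[:2],interpolation=cv2.INTER_CUBIC)
b=cv2.resize(d['image'][150:350,370:480],(275,500),interpolation=cv2.INTER_CUBIC)
cv2.imwrite('pics/crop6.png',np.hstack([a,b])); cv2.imwrite('pics/top6.png',d['image'])
```

```text
15.6 [ 370.55862173 -359.92654418  219.15026179]
```

View pics/crop6.png

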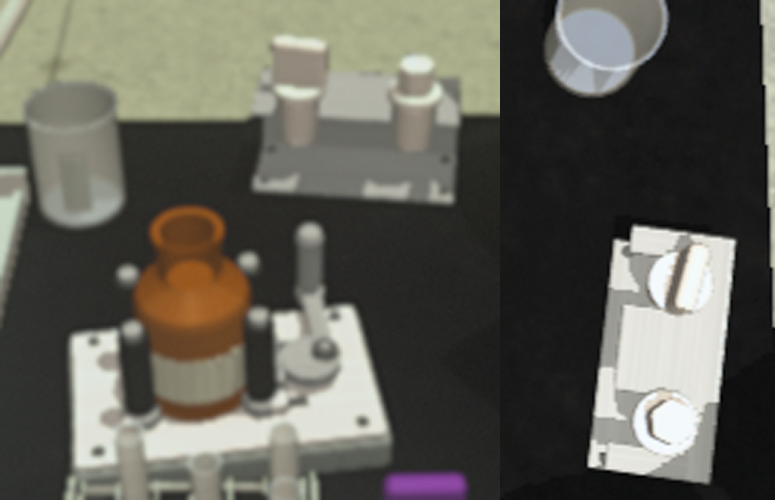

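The stopper hangs upright in the formerly empty slot, at crop (300,90) in the side view and (682,280) in the top view. The bottle is open and standing clamped, the lever is over, and the hex stopper and beaker are in place. The arm is clear, so I'm handing in.

```bash
python3 -c "
from h import *
print(close_job())"
```

```text
the job is handed in; nothing more can be done
None
```

The job is handed in at about 15.6 s of the 58 s: the bottle stands clamped with the lever fully over, the white stopper was twisted free and hangs upright in the empty slot of the rest, and the hex stopper and beaker look undisturbed in the final pictures.

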